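# Return the stray jar to the rack

### The arm

A 6-joint arm with a two-finger parallel gripper is mounted at the origin on a cart in front of the work surface, level with it; the furniture and walls round the work are solid. World frame = base frame: x ahead of the robot, y to its left, z up, the work surface at z = 0. Lengths are in m, angles in degrees, forces in N, time in s.
With the tool pointing down it reaches from about 0.35 to 0.875 m from the base axis. Payload 4.2 kg.
Tool frame: the origin (TCP) lies on the centre line of the jaws, within the pads' length; the fingertips stand 19 mm ahead of it and the grasp point (between the pads) is the TCP; z points along the fingers, y is the line along which they close (so a half turn about z gives the same grasp; the last joint's range is limited). The gripper opens to 87 mm and grips with 3 to 60 N. Pads are 19 mm wide; open, the fingers measure 117 mm over their backs; the gripper's body (75 mm by 190 mm) begins 51 mm behind the grasp point.
Start: joints at [86.379, 22.042, 0.453, 0, -68.411, -14.817], TCP at [0.198, 0.593, 0.242] pointing down, gripper open.
Joint ranges: [-179.83, 179.83], [-69.29, 118.12], [-61.27, 80.66], [-181.25, 117.63], [-171.15, -9.14], [-177.46, 177.46]. Speed limits (degrees/s): [159.86, 159.86, 180, 180, 180, 180].

### API

Orientations are given as a 3x3 rotation matrix whose columns are the frame's x, y, z axes.
In Python, from station import sense, capture, finish_job, search_frame, masks_of gives the robot as it stands.
- The arm moves only by the tool drive_tool, never from a script. Its argument "rows" is a list of rows, each a list of 7 numbers: the opening in per cent of the stroke, from 0 (shut) to 100 (fully open), then the shift along the world's x, y, z in mm, then the turn, a rotation vector about the world's x, y, z in rad. In form: [[fingers, dx, dy, dz, wx, wy, wz], ...]. A call has 1 to 5 rows; each row shifts and turns the commanded pose from where the row before left it; what a row does not reach is not made up. A row lasts 1/12 s, in which the tool goes at most 41.7 mm and 7.16 degrees, less where a joint would pass 70% of its speed; a pose out of reach is approached as far as the arm can. A call is refused whole if a number of a shift passes 41.7 or a number of a turn 0.125, either way. A call with a gripper value outside its range is refused whole. The fingers move at their own pace and stop on an object; the grip force is fixed at half the most. Time passes only in rows, so rows that do not move let the fingers close. It gives the time, the measured TCP pose, the force, the opening and the grip force at its end, in the units of the state.
- sense(): the state, without advancing time (a new reading comes with each control period).
- capture(name): name is "scene" or "top" or "wrist"; returns a dict with "frame" (384x512x3 uint8, red, green, blue), "z_map" (384x512 float32, m along the optical axis (not along the pixel's ray), 0 where there is no reading), "fx", "fy", "cx", "cy" (pixels), "R" (3x3) and "t" (3): a world point X has camera coordinates R X + t; the wrist camera has in their place "T_tool_cam" (4x4, takes a point from camera to tool coordinates, whose origin is the TCP and whose axes are the flange's). Camera axes: x right, y down, z forward; pixel columns grow to the right and rows downward; lengths in m; the calibration is good to about 2 mm. A picture is of the moment at which its call begins: read the wrist's pose just before it.
- finish_job(): hands the job in; it is judged then, once.
Trained networks look in a picture, given as the dict that the camera call returned (one of the last four; its "shot" number tells which), for a name from the list of things; names that differ only in an ending like _2 or _b are one class to them, and where a whole thing is asked for, a point or a joint stands for the part that bears it (a point fixed in the world has none). Each returns a list of dicts, best first, with "p" (0 to 1); they miss things now and then, are a little off and sometimes report something else, mostly with a low value. They report only what shows in the picture. A call takes as long as a camera call. They do not tell look-alikes from the thing itself.
- search_frame(label, picture): "xy" ([column, row] in pixels, amid what is visible of it).
- masks_of(label, picture): "region" (384x512 bool, what is visible of it) and "xy" ([column, row] in pixels, amid what is visible of it).
The state is a dict: "time_s": time; "joints": joint angles; "joint_velocities": joint speeds; "effort": joint torques, N m; "tcp_pos": TCP position; "ee_rot": TCP orientation; "wrist_force": force on the tool from outside, world axes, zero at the start; "moment": the same for the moment, N m; "gripper_width": opening from 0.0 (shut) to 1.0 (fully open); "gripper_force": force on a finger pad.
Only numpy, scipy, OpenCV 4.12 (cv2) and the standard library are available. Lean on these libraries where they do the work, as an engineer would, in place of code of your own. Each camera call takes 0.05 s, during which the arm holds its last target. There are 200 camera calls.

### The job

Three jars belong in the wooden jar rack, one in each compartment, but one of them has been left out on the worktop. Put that jar back in the empty compartment, upright on the worktop inside, setting it down rather than dropping it, and leave the other two jars in theirs.

Things in the scene. Friction and masses are not known exactly. Their poses are not given: they have to be found in the camera images.
- jar_rack: Light wooden frame without a bottom, fixed: 97 mm in x, 279 mm in y plus a 15 mm steel handle at each end, 40 mm high, walls 6 mm. Two dividers make three square compartments in a row, centres at y = -91, 0, +91 mm, each 85 x 85 mm inside, the worktop their floor. Origin: centre of its underside, z up. Which one is empty varies; the brown ring there is a stain.
- spice_jar: Slim glass spice jar with a tall red cap: 45 mm in diameter, 106 mm high, about 0.11 kg. Origin: centre of its underside, z up; round, so its yaw does not matter. Stands loose on the worktop, and may be the one left out or one of the two in the rack.
- honey_jar: Wide glass jar, amber contents, flat grey metal lid: 63 mm in diameter (lid 65), 92 mm high, about 0.34 kg. Origin: centre of its underside, z up; round, so its yaw does not matter. Stands loose on the worktop, and may be the one left out or one of the two in the rack.
- herb_jar: Slim glass jar with green dried herbs and a tall white cap: 47 mm in diameter, 98 mm high, about 0.11 kg. Origin: centre of its underside, z up; round, so its yaw does not matter. Stands loose on the worktop, and may be the one left out or one of the two in the rack.
Not all that is in view belongs to the job. What is shaped like the herb_jar but blue or turquoise is not meant.

How it is judged (in metres and radians):
At the end, for the whole second after the job is handed in: Each of the three compartments holds one of the three jars, upright within 7 degrees, its foot on the worktop (within 8 mm) and within 22 mm of the compartment's centre along and across the rack (anywhere inside the walls will do), at rest and released (((x of spice_jar in the frame of jar_rack between -0.022 and 0.022 m and y of spice_jar in the frame of jar_rack between -0.113 and -0.069 m and height (world z) of spice_jar below 0.008 m and angle between spice_jar's own z axis and vertical below 0.12 rad) or (x of honey_jar in the frame of jar_rack between -0.022 and 0.022 m and y of honey_jar in the frame of jar_rack between -0.113 and -0.069 m and height (world z) of honey_jar below 0.008 m and angle between honey_jar's own z axis and vertical below 0.12 rad) or (x of herb_jar in the frame of jar_rack between -0.022 and 0.022 m and y of herb_jar in the frame of jar_rack between -0.113 and -0.069 m and height (world z) of herb_jar below 0.008 m and angle between herb_jar's own z axis and vertical below 0.12 rad)) and ((x of spice_jar in the frame of jar_rack between -0.022 and 0.022 m and y of spice_jar in the frame of jar_rack between -0.022 and 0.022 m and height (world z) of spice_jar below 0.008 m and angle between spice_jar's own z axis and vertical below 0.12 rad) or (x of honey_jar in the frame of jar_rack between -0.022 and 0.022 m and y of honey_jar in the frame of jar_rack between -0.022 and 0.022 m and height (world z) of honey_jar below 0.008 m and angle between honey_jar's own z axis and vertical below 0.12 rad) or (x of herb_jar in the frame of jar_rack between -0.022 and 0.022 m and y of herb_jar in the frame of jar_rack between -0.022 and 0.022 m and height (world z) of herb_jar below 0.008 m and angle between herb_jar's own z axis and vertical below 0.12 rad)) and ((x of spice_jar in the frame of jar_rack between -0.022 and 0.022 m and y of spice_jar in the frame of jar_rack between 0.069 and 0.113 m and height (world z) of spice_jar below 0.008 m and angle between spice_jar's own z axis and vertical below 0.12 rad) or (x of honey_jar in the frame of jar_rack between -0.022 and 0.022 m and y of honey_jar in the frame of jar_rack between 0.069 and 0.113 m and height (world z) of honey_jar below 0.008 m and angle between honey_jar's own z axis and vertical below 0.12 rad) or (x of herb_jar in the frame of jar_rack between -0.022 and 0.022 m and y of herb_jar in the frame of jar_rack between 0.069 and 0.113 m and height (world z) of herb_jar below 0.008 m and angle between herb_jar's own z axis and vertical below 0.12 rad)) and linear speed of each of spice_jar, honey_jar, herb_jar below 0.02 m/s and contact force between each of spice_jar, honey_jar, herb_jar and the fingers below 0.5 N); the robot touches nothing.
It fails at once if A second jar is moved: more than one jar is over 35 mm from where it started (distance of each of spice_jar, honey_jar from where it was at the start of the episode above 0.035 m or distance of each of spice_jar, herb_jar from where it was at the start of the episode above 0.035 m or distance of each of honey_jar, herb_jar from where it was at the start of the episode above 0.035 m).
It fails at once if A jar is dropped (falls freely, faster than 0.7 m/s, i.e. from more than about 25 mm) ((linear speed of spice_jar above 0.7 m/s and contact force between spice_jar and the fingers below 0.1 N) or (linear speed of honey_jar above 0.7 m/s and contact force between honey_jar and the fingers below 0.1 N) or (linear speed of herb_jar above 0.7 m/s and contact force between herb_jar and the fingers below 0.1 N)).
It also fails if it takes over 32 s, if anything falls off the work surface, if the arm or the gripper's body presses on something with over 40 N, if the wrist force passes 120 N, or if a joint passes its speed limit or range.

## Working session

There is one attempt and no reset: what is moved stays moved. The work goes in short steps, Python scripts to look and compute and a tool call to move; the robot and the scene stay as the last step left them, time stands still between calls to the robot, and variables do not carry over. Pictures are saved under pics/ and viewed, at most 10 in all, crops included, and the job is handed in when it is done.

Besides the shell and the picture viewer there is one more tool, called after "Request:" by a JSON object that holds its "name" and its "arguments". drive_tool: Moves the arm, as the interface text tells. Its arguments: {"type":"object","properties":{"rows":{"type":"array"}},"required":["rows"]}

```bash
mkdir -p pics; cat > h.py <<'E'
import numpy as np, cv2
from station import *
def world(p,mask):
    v,u=np.nonzero(mask&(p["z_map"]>0)); z=p["z_map"][v,u]
    c=np.stack([(u-p["cx"])/p["fx"]*z,(v-p["cy"])/p["fy"]*z,z],1)
    if "R" in p: return (c-p["t"])@np.array(p["R"]),(u,v)
    s=p["S"];T=np.array(p["T_tool_cam"]);t=c@T[:3,:3].T+T[:3,3]
    return t@np.array(s["ee_rot"]).T+np.array(s["tcp_pos"]),(u,v)
def cap(n):
    s=sense();p=capture(n);p["S"]=s;return p
E
python3 - <<'E'
from h import *
ims=[]
for n in ("top","scene"):
    p=cap(n);ims.append(p["frame"])
    for l in ("jar_rack","spice_jar","honey_jar","herb_jar"):
        for d in masks_of(l,p)[:4]:
            w,_=world(p,d["region"])
            if len(w)<5: continue
            top=w[w[:,2]>np.percentile(w[:,2],95)-.01]
            print(n,l,round(d["p"],2),np.round(d["xy"]),"mid",np.round((w[:,:2].min(0)+w[:,:2].max(0))/2,3),"topmid",np.round((top.min(0)+top.max(0))/2,3),"ext",np.round(np.ptp(w,axis=0),3),np.round(w[:,2].max(),3))
cv2.imwrite("pics/a.png",ims[0][:,:,::-1]);cv2.imwrite("pics/b.png",ims[1][:,:,::-1])
s=sense();print(s["time_s"],s["ee_rot"])
E
```

```text
top jar_rack 0.94 [329. 181.] mid [ 0.477 -0.072] topmid [ 0.477 -0.069  0.062] ext [0.155 0.311 0.099] 0.094
top spice_jar 0.69 [313. 176.] mid [ 0.485 -0.08 ] topmid [ 0.478 -0.073  0.104] ext [0.059 0.059 0.117] 0.111
top honey_jar 0.75 [349. 187.] mid [ 0.455 -0.153] topmid [ 0.456 -0.156  0.09 ] ext [0.069 0.065 0.089] 0.096
top herb_jar 0.86 [133. 216.] mid [0.396 0.346] topmid [0.396 0.332 0.096] ext [0.047 0.079 0.107] 0.102
top herb_jar 0.85 [132. 168.] mid [0.498 0.338] topmid [0.499 0.339 0.096] ext [0.043 0.045 0.101] 0.101
top herb_jar 0.72 [165. 191.] mid [0.458 0.257] topmid [0.457 0.257 0.096] ext [0.055 0.047 0.106] 0.102
scene jar_rack 0.79 [295. 228.] mid [ 0.492 -0.065] topmid [ 0.477 -0.074  0.069] ext [0.186 0.324 0.109] 0.106
scene spice_jar 0.66 [305. 210.] mid [ 0.52  -0.055] topmid [ 0.478 -0.074  0.104] ext [0.132 0.083 0.112] 0.109
scene honey_jar 0.73 [329. 238.] mid [ 0.487 -0.152] topmid [ 0.456 -0.159  0.09 ] ext [0.139 0.098 0.097] 0.096
scene herb_jar 0.88 [168. 150.] mid [0.418 0.384] topmid [0.394 0.332 0.095] ext [0.095 0.159 0.103] 0.101
scene herb_jar 0.64 [206. 152.] mid [0.455 0.279] topmid [0.452 0.256 0.096] ext [0.052 0.096 0.103] 0.102
0.5 [[ 9.48657237e-01 -3.16305927e-01 -8.78387000e-05]
 [-3.16305932e-01 -9.48657238e-01 -4.96793345e-05]
 [-6.76149505e-05  7.49125621e-05 -9.99999995e-01]]
```

View pics/a.png

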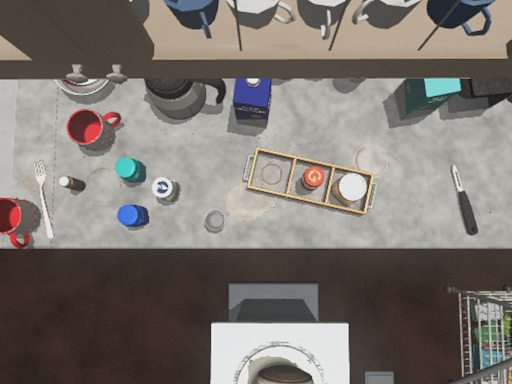

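View pics/b.png

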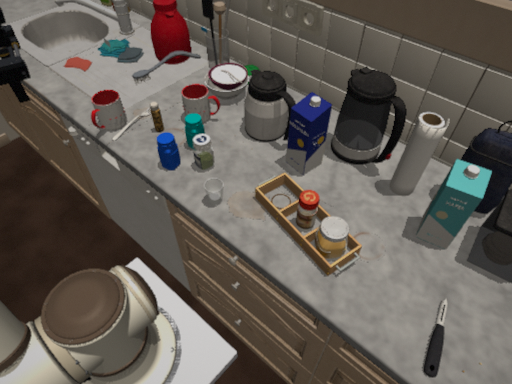

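Top view: the rack's left compartment (272,174) is empty; spice jar (313,177) and honey jar (350,187) are in theirs. Candidates for the herb jar are the turquoise-capped jar (129,168), the blue-capped jar (132,215) and the white-capped jar with herbs (164,188). I choose the white one, and check it in a crop along with the rack pose.

```bash
python3 - <<'E'
from h import *
p=cap("scene");cv2.imwrite("pics/c.png",cv2.resize(p["frame"][115:215,140:260,::-1],None,fx=5,fy=5,interpolation=cv2.INTER_CUBIC))
p=cap("top")
w,_=world(p,np.ones(p["z_map"].shape,bool))
def near(c,r,z0,z1): return w[(np.hypot(*(w[:,:2]-c).T)<r)&(w[:,2]>z0)&(w[:,2]<z1)]
d=masks_of("jar_rack",p)[0]
m=cv2.dilate(d["region"].astype(np.uint8),np.ones((3,3)))>0
q,_=world(p,m); q=q[(q[:,2]>.03)&(q[:,2]<.05)]
print(len(q),cv2.minAreaRect((q[:,:2]*1000).astype(np.float32)))
(c,sz,a)=cv2.minAreaRect((q[:,:2]*1000).astype(np.float32))
for n,xy in (("herb",(.457,.257)),("spice",(.478,-.073)),("honey",(.456,-.157))):
    t=near(np.array(xy),.045,.08,.12);print(n,cv2.minEnclosingCircle((t[:,:2]*1000).astype(np.float32)),t[:,2].max())
# stain / clear cup
for l in ((214,220),(272,174)):
    k=np.zeros(p["z_map"].shape,bool);k[l[1]-2:l[1]+3,l[0]-2:l[0]+3]=1;x,_=world(p,k);print(l,np.round(np.median(x,0),3),x[:,2].max())
E
```

```text
1152 ((477.6097717285156, -70.71842956542969), (304.493408203125, 98.39851379394531), 76.94576263427734)
herb ((455.3481140136719, 257.3106384277344), 23.179733276367188) 0.10206967420618443
spice ((478.8678283691406, -72.55615997314453), 22.759328842163086) 0.11081418682633858
honey ((457.30340576171875, -157.61618041992188), 31.452964782714844) 0.09543793041467749
(214, 220) [0.388 0.151 0.012] 0.01575525904188154
(272, 174) [ 0.498  0.015 -0.001] 0.003833851887307926
```

View pics/c.png

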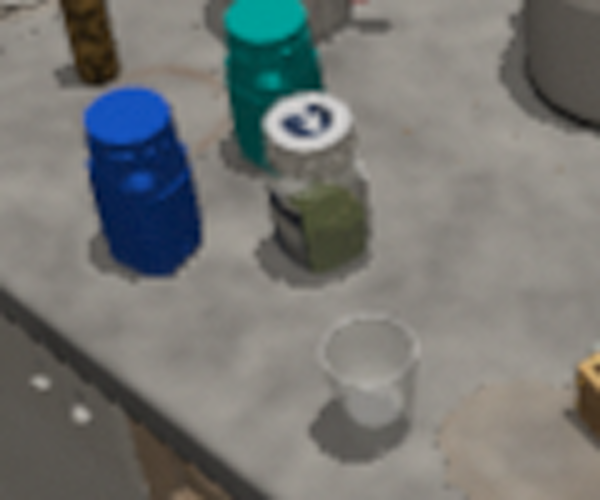

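The crop shows clear glass with green herbs and a white cap, so this is the herb jar, at (456,257) mm. The blue and turquoise jars are the look-alikes. The target compartment centre is about (498,18) mm. I'll turn the tool so the jaws close across the rack.

Request:
{"name": "drive_tool", "arguments": {"rows": [[100, 21.5, -28, -6, 0, 0, -0.123], [100, 21.5, -28, -6, 0, 0, -0.123], [100, 21.5, -28, -6, 0, 0, -0.123], [100, 21.5, -28, -6, 0, 0, -0.123], [100, 21.5, -28, -6, 0, 0, -0.123]]}}

```text
time_s: 1.07
tcp_pos: [0.3058, 0.4516, 0.2115]
ee_rot: [[0.588, -0.809, 0.0], [-0.809, -0.588, 0.0], [-0.0, -0.0, -1.0]]
wrist_force: [0.1, 0.9, -0.1]
gripper_width: 1.003
gripper_force: 0.0
```

Request:
{"name": "drive_tool", "arguments": {"rows": [[100, 21.5, -28, -6, 0, 0, -0.123], [100, 21.5, -28, -6, 0, 0, -0.123], [100, 21.5, -28, -6, 0, 0, -0.123], [100, 21.5, -28, -6, 0, 0, -0.123], [100, 21.5, -28, -6, 0, 0, -0.123]]}}

```text
time_s: 1.48
tcp_pos: [0.4135, 0.3115, 0.1817]
ee_rot: [[0.013, -1.0, 0.001], [-1.0, -0.013, 0.001], [-0.001, -0.001, -1.0]]
wrist_force: [0.2, 0.8, 0.2]
gripper_width: 0.999
gripper_force: 0.0
```

Request:
{"name": "drive_tool", "arguments": {"rows": [[100, 21.5, -28, -6, 0, 0, -0.123], [100, 21.5, -28, -6, 0, 0, -0.123], [100, 0, 0, 0, 0, 0, 0], [100, 0, 0, 0, 0, 0, 0]]}}

```text
time_s: 1.82
tcp_pos: [0.4564, 0.2553, 0.1692]
ee_rot: [[-0.228, -0.974, -0.0], [-0.974, 0.228, -0.001], [0.001, 0.0, -1.0]]
wrist_force: [-0.7, -0.1, -0.3]
gripper_width: 0.995
gripper_force: 0.0
```

```bash
python3 - <<'E'
from h import *
p=cap("wrist");s=p["S"]
w,_=world(p,np.ones(p["z_map"].shape,bool))
t=w[(np.hypot(w[:,0]-.456,w[:,1]-.257)<.04)&(w[:,2]>.09)&(w[:,2]<.112)]
print(len(t),cv2.minEnclosingCircle((t[:,:2]*1000).astype(np.float32)) if len(t) else 0)
R=np.array(s["ee_rot"]);print(s["time_s"],s["tcp_pos"],np.degrees(np.arctan2(R[1,1],R[0,1])),R[:,2],s["joints"])
cv2.imwrite("pics/d.png",p["frame"][:,:,::-1])
E
```

```text
2375 ((455.999755859375, 257.80462646484375), 22.87054443359375)
1.8167 [0.45641117 0.25527025 0.1692388 ] 166.8145884478396 [-4.70076740e-04 -5.38129302e-04 -9.99999745e-01] [ 4.70117970e+01  1.60396107e+01 -1.97732468e+01  1.62872187e-03
 -5.42280608e+01 -6.01981551e+01]
```

View pics/d.png

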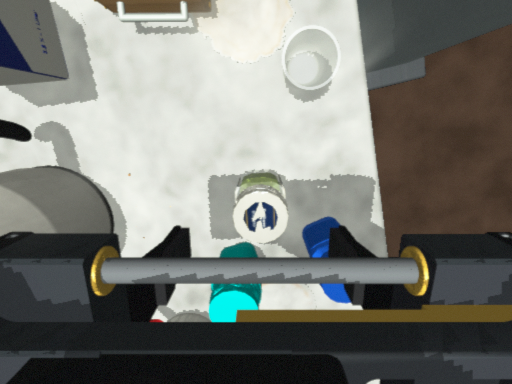

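The wrist view shows the white-capped jar at (261,215) centred between the fingers, with the look-alikes behind it at (235,285) and (328,258). I'll shift 2 mm, descend and close.

Request:
{"name": "drive_tool", "arguments": {"rows": [[100, 0, 2, -25, 0, 0, 0], [100, 0, 0, -25, 0, 0, 0], [100, 0, 0, -25, 0, 0, 0], [100, 0, 0, -22, 0, 0, 0], [100, 0, 0, 0, 0, 0, 0]]}}

```text
time_s: 2.28
tcp_pos: [0.4529, 0.2582, 0.069]
ee_rot: [[-0.223, -0.975, -0.006], [-0.975, 0.223, -0.005], [0.006, 0.005, -1.0]]
wrist_force: [0.4, -0.3, -0.2]
gripper_width: 0.997
gripper_force: 0.0
```

Request:
{"name": "drive_tool", "arguments": {"rows": [[40, 0, 0, 0, 0, 0, 0], [40, 0, 0, 0, 0, 0, 0], [40, 0, 0, 0, 0, 0, 0], [40, 0, 0, 0, 0, 0, 0], [40, 0, 0, 0, 0, 0, 0]]}}

```text
time_s: 2.7
tcp_pos: [0.4561, 0.2595, 0.0738]
ee_rot: [[-0.225, -0.974, 0.002], [-0.974, 0.225, 0.002], [-0.002, -0.001, -1.0]]
wrist_force: [-0.3, -0.0, 0.9]
gripper_width: 0.708
gripper_force: 0.0
```

Request:
{"name": "drive_tool", "arguments": {"rows": [[40, 0, 0, 0, 0, 0, 0], [40, 0, 0, 0, 0, 0, 0], [40, 0, 0, 0, 0, 0, 0], [40, 0, 0, 0, 0, 0, 0], [40, 0, 0, 0, 0, 0, 0]]}}

```text
time_s: 3.12
tcp_pos: [0.4559, 0.259, 0.0729]
ee_rot: [[-0.225, -0.974, 0.0], [-0.974, 0.225, 0.0], [-0.0, -0.0, -1.0]]
wrist_force: [-0.0, -0.6, 2.2]
gripper_width: 0.522
gripper_force: 29.6
```

Gripped at about 45 mm. Lifting.

Request:
{"name": "drive_tool", "arguments": {"rows": [[40, 0, 0, 10, 0, 0, 0], [40, 0, 0, 25, 0, 0, 0], [40, 0, 0, 35, 0, 0, 0], [40, 0, 0, 35, 0, 0, 0], [40, 0, 0, 15, 0, 0, 0]]}}

```text
time_s: 3.53
tcp_pos: [0.4572, 0.26, 0.1976]
ee_rot: [[-0.224, -0.975, 0.006], [-0.975, 0.224, 0.004], [-0.006, -0.005, -1.0]]
wrist_force: [0.9, 1.2, -0.7]
gripper_width: 0.518
gripper_force: 29.6
```

Request:
{"name": "drive_tool", "arguments": {"rows": [[40, 2, -15, 0, 0, 0, 0], [40, 5, -25, 0, 0, 0, 0], [40, 5, -25, 0, 0, 0, 0], [40, 5, -30, 0, 0, 0, 0], [40, 5, -30, 0, 0, 0, 0]]}}

```text
time_s: 3.95
tcp_pos: [0.4764, 0.1319, 0.1914]
ee_rot: [[-0.225, -0.974, -0.003], [-0.974, 0.225, -0.001], [0.002, 0.002, -1.0]]
wrist_force: [0.3, 0.0, -1.7]
gripper_width: 0.525
gripper_force: 29.6
```

Request:
{"name": "drive_tool", "arguments": {"rows": [[40, 5, -30, 0, 0, 0, 0], [40, 5, -30, 0, 0, 0, 0], [40, 5, -25, 0, 0, 0, 0], [40, 3, -20, 0, 0, 0, 0], [40, 2, -10, 0, 0, 0, 0]]}}

```text
time_s: 4.37
tcp_pos: [0.4962, 0.0161, 0.1913]
ee_rot: [[-0.228, -0.974, -0.003], [-0.974, 0.228, -0.001], [0.002, 0.003, -1.0]]
wrist_force: [0.6, 0.0, -0.8]
gripper_width: 0.527
gripper_force: 29.6
```

Request:
{"name": "drive_tool", "arguments": {"rows": [[40, 0, 0, 0, 0, 0, 0], [40, 0, 0, 0, 0, 0, 0], [40, 0, 0, 0, 0, 0, 0]]}}

```text
time_s: 4.62
tcp_pos: [0.4972, 0.0192, 0.1921]
ee_rot: [[-0.225, -0.974, -0.001], [-0.974, 0.225, -0.0], [0.0, 0.001, -1.0]]
wrist_force: [1.1, 0.5, -1.5]
gripper_width: 0.523
gripper_force: 29.6
```

```bash
python3 - <<'E'
from h import *
p=cap("wrist");s=p["S"]
print(s["time_s"],s["tcp_pos"],s["ee_rot"][:,2] if hasattr(s["ee_rot"],"shape") else "",s["gripper_width"],s["gripper_force"])
w,_=world(p,np.ones(p["z_map"].shape,bool))
q=w[(w[:,2]>.034)&(w[:,2]<.046)&(np.hypot(w[:,0]-.478,w[:,1]+.07)<.17)]
print("rim",len(q),cv2.minAreaRect((q[:,:2]*1000).astype(np.float32)))
q=cap("scene")["frame"][120:280,190:390,::-1]
cv2.imwrite("pics/e.png",np.hstack([cv2.resize(p["frame"][:,:,::-1],(400,300)),cv2.resize(q,(375,300))]))
E
```

```text
4.6167 [0.49722162 0.01919167 0.19210368] [-9.90127980e-04 -1.12571284e-05 -9.99999510e-01] 0.5226444253692563 29.64617138786707
rim 4403 ((514.5953369140625, -55.19762420654297), (223.78402709960938, 161.80377197265625), 77.00131225585938)
```

View pics/e.png

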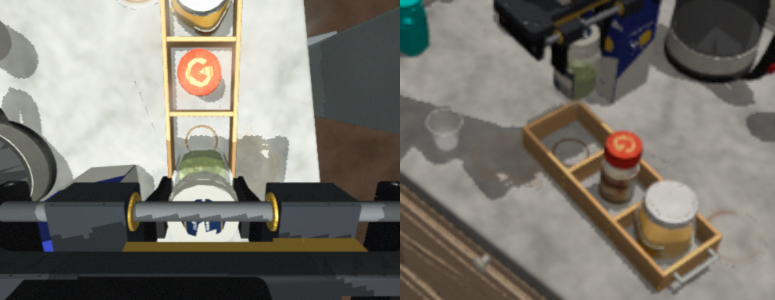

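The jar hangs upright over the empty compartment, and the spice (198,70) and honey jars are undisturbed. The milk carton (wrist view, about (85,190)) is close to the gripper body, so I'll check its clearance before descending.

```bash
python3 - <<'E'
from h import *
for n in ("top","wrist"):
    p=cap(n);w,_=world(p,np.ones(p["z_map"].shape,bool))
    R=np.array(p["S"]["ee_rot"]);T=np.array(p["S"]["tcp_pos"])
    l=(w-T)@R  # tool coords
    for z0,z1 in((.02,.1),(.1,.3)):
        m=(w[:,2]>z0)&(w[:,2]<z1)&(w[:,0]>.55)&(w[:,0]<.75)&(abs(w[:,1])<.15)&((w[:,2]<.16)|(n=="wrist"))
        if m.sum(): print(n,z0,m.sum(),"world min",np.round(np.percentile(w[m],1,axis=0),3),"max",np.round(w[m].max(0),3),"tool y",np.round(np.percentile(l[m][:,1],[1,99]),3),"tool x",np.round(np.percentile(l[m][:,0],[1,99]),3))
E
```

```text
top 0.02 62 world min [0.659 0.121 0.027] max [0.678 0.148 0.1  ] tool y [-0.146 -0.132] tool x [-0.164 -0.137]
top 0.1 182 world min [0.617 0.065 0.104] max [0.679 0.147 0.16 ] tool y [-0.155 -0.101] tool x [-0.159 -0.074]
wrist 0.02 5175 world min [ 0.594 -0.059  0.021] max [0.75  0.054 0.1  ] tool y [-0.262 -0.09 ] tool x [-0.063  0.021]
wrist 0.1 5194 world min [ 0.55  -0.035  0.162] max [0.679 0.039 0.287] tool y [-0.147 -0.06 ] tool x [-0.044  0.038]
```

```bash
python3 - <<'E'
from h import *
img=np.full((500,500,3),255,np.uint8)
# map: world x .4...65 up, y .2..-.1 ; 2px/mm
for n,c in (("scene",(255,0,0)),("wrist",(0,0,255)),("top",(0,160,0))):
    p=cap(n);w,_=world(p,np.ones(p["z_map"].shape,bool))
    R=np.array(p["S"]["ee_rot"]);T=np.array(p["S"]["tcp_pos"])
    m=(w[:,2]>.05)&(w[:,2]<.26)&(w[:,0]>.57)&(w[:,0]<.75)&(abs(w[:,1]-.03)<.15)
    if n!="wrist": m&=(w[:,2]<.2)
    w=w[m];l=(w-T)@R
    for b in np.arange(-.1,.08,.02):
        k=(l[:,0]>b)&(l[:,0]<b+.02)
        if k.sum()>15:
            i=l[k][:,1]; j=i>-.0; print(n,"toolx %.2f"%b,k.sum(),"nearest tool y pct",np.round(np.percentile(i,[50,90,98,100]),3),"z",np.round(np.percentile(w[k][:,2],[2,98]),3))
E
```

```text
scene toolx -0.08 38 nearest tool y pct [-0.106 -0.103 -0.103 -0.102] z [0.053 0.117]
scene toolx -0.06 409 nearest tool y pct [-0.176 -0.104 -0.103 -0.101] z [0.053 0.191]
scene toolx -0.04 961 nearest tool y pct [-0.155 -0.111 -0.106 -0.104] z [0.053 0.191]
scene toolx -0.02 403 nearest tool y pct [-0.244 -0.238 -0.237 -0.235] z [0.052 0.198]
scene toolx 0.00 388 nearest tool y pct [-0.255 -0.248 -0.244 -0.242] z [0.052 0.193]
scene toolx 0.02 22 nearest tool y pct [-0.263 -0.26  -0.258 -0.257] z [0.052 0.111]
scene toolx 0.06 63 nearest tool y pct [-0.275 -0.274 -0.273 -0.272] z [0.054 0.198]
wrist toolx -0.08 16 nearest tool y pct [-0.242 -0.24  -0.24  -0.24 ] z [0.05  0.056]
wrist toolx -0.06 311 nearest tool y pct [-0.174 -0.12  -0.105 -0.104] z [0.05 0.19]
wrist toolx -0.04 1652 nearest tool y pct [-0.155 -0.119 -0.106 -0.105] z [0.051 0.189]
wrist toolx -0.02 810 nearest tool y pct [-0.239 -0.237 -0.236 -0.079] z [0.051 0.093]
wrist toolx 0.00 1745 nearest tool y pct [-0.079 -0.078 -0.078 -0.077] z [0.051 0.259]
wrist toolx 0.02 123 nearest tool y pct [-0.084 -0.08  -0.079 -0.079] z [0.051 0.259]
top toolx -0.10 285 nearest tool y pct [-0.12  -0.103 -0.102 -0.101] z [0.143 0.196]
top toolx -0.08 152 nearest tool y pct [-0.13  -0.111 -0.104 -0.104] z [0.181 0.199]
top toolx -0.06 104 nearest tool y pct [-0.149 -0.14  -0.136 -0.132] z [0.189 0.199]
```

The carton's near face is 7 mm beyond the end of the gripper body. Shifting 7 mm away across the rack doubles that margin and stays within tolerance. Then I'll descend.

Request:
{"name": "drive_tool", "arguments": {"rows": [[40, -6, 1, 0, 0, 0, 0], [40, 0, 0, -20, 0, 0, 0], [40, 0, 0, -20, 0, 0, 0], [40, 0, 0, -20, 0, 0, 0], [40, 0, 0, -10, 0, 0, 0]]}}

```text
time_s: 5.38
tcp_pos: [0.4898, 0.0197, 0.1205]
ee_rot: [[-0.225, -0.974, -0.004], [-0.974, 0.225, -0.001], [0.001, 0.003, -1.0]]
wrist_force: [-0.2, 0.5, -1.1]
gripper_width: 0.522
gripper_force: 29.6
```

Request:
{"name": "drive_tool", "arguments": {"rows": [[40, 0, 0, -10, 0, 0, 0], [40, 0, 0, -10, 0, 0, 0], [40, 0, 0, -10, 0, 0, 0], [40, 0, 0, -8, 0, 0, 0], [40, 0, 0, -4, 0, 0, 0]]}}

```text
time_s: 5.8
tcp_pos: [0.4909, 0.0199, 0.0797]
ee_rot: [[-0.225, -0.974, -0.002], [-0.974, 0.225, -0.0], [0.001, 0.001, -1.0]]
wrist_force: [0.2, -0.7, -0.9]
gripper_width: 0.526
gripper_force: 29.6
```

Request:
{"name": "drive_tool", "arguments": {"rows": [[40, 0, 0, -3, 0, 0, 0], [40, 0, 0, -1, 0, 0, 0], [40, 0, 0, 0, 0, 0, 0], [40, 0, 0, 0, 0, 0, 0]]}}

```text
time_s: 6.13
tcp_pos: [0.492, 0.02, 0.077]
ee_rot: [[-0.225, -0.974, 0.001], [-0.974, 0.225, 0.0], [-0.0, -0.001, -1.0]]
wrist_force: [-0.6, 0.4, -1.7]
gripper_width: 0.52
gripper_force: 29.6
```

Still hanging (−1.7 N), about 4 mm to go.

Request:
{"name": "drive_tool", "arguments": {"rows": [[40, 0, 0, -2, 0, 0, 0], [40, 0, 0, -1.5, 0, 0, 0], [40, 0, 0, 0, 0, 0, 0], [40, 0, 0, 0, 0, 0, 0]]}}

```text
time_s: 6.47
tcp_pos: [0.4916, 0.0199, 0.0731]
ee_rot: [[-0.225, -0.974, -0.0], [-0.974, 0.225, -0.0], [0.0, 0.0, -1.0]]
wrist_force: [-0.2, -0.5, -0.2]
gripper_width: 0.523
gripper_force: 29.6
```

Within a millimetre of the grip height and the weight is now taken. Releasing, checking that it's clear, then rising.

Request:
{"name": "drive_tool", "arguments": {"rows": [[60, 0, 0, -0.5, 0, 0, 0], [70, 0, 0, 0, 0, 0, 0], [85, 0, 0, 0, 0, 0, 0], [90, 0, 0, 0, 0, 0, 0], [90, 0, 0, 0, 0, 0, 0]]}}

```text
time_s: 6.88
tcp_pos: [0.4917, 0.0199, 0.0727]
ee_rot: [[-0.225, -0.974, 0.0], [-0.974, 0.225, 0.0], [-0.0, -0.0, -1.0]]
wrist_force: [0.2, 0.5, -0.7]
gripper_width: 0.815
gripper_force: 0.0
```

Request:
{"name": "drive_tool", "arguments": {"rows": [[90, 0, 0, 0, 0, 0, 0], [90, 0, 0, 0, 0, 0, 0], [90, 0, 0, 10, 0, 0, 0], [90, 0, 0, 20, 0, 0, 0], [90, 0, 0, 25, 0, 0, 0]]}}

```text
time_s: 7.3
tcp_pos: [0.4904, 0.0195, 0.1268]
ee_rot: [[-0.225, -0.974, -0.004], [-0.974, 0.225, -0.001], [0.002, 0.004, -1.0]]
wrist_force: [0.7, 1.3, 0.3]
gripper_width: 0.905
gripper_force: 0.0
```

Request:
{"name": "drive_tool", "arguments": {"rows": [[90, 0, 0, 30, 0, 0, 0], [90, 0, 0, 30, 0, 0, 0], [90, 0, 0, 25, 0, 0, 0], [90, 0, 0, 0, 0, 0, 0], [90, 0, 0, 0, 0, 0, 0]]}}

```text
time_s: 7.72
tcp_pos: [0.4922, 0.0202, 0.2141]
ee_rot: [[-0.225, -0.974, 0.004], [-0.974, 0.225, 0.002], [-0.002, -0.003, -1.0]]
wrist_force: [0.2, 0.0, -1.1]
gripper_width: 0.902
gripper_force: 0.0
```

```bash
python3 - <<'E'
from h import *
p=cap("scene");s=p["S"];print(s["time_s"],s["tcp_pos"],s["gripper_width"],s["wrist_force"])
cv2.imwrite("pics/f.png",cv2.resize(p["frame"][130:290,200:400,::-1],None,fx=3,fy=3))
q=cap("wrist")
for n,p in(("scene",p),("wrist",q)):
  w,_=world(p,np.ones(p["z_map"].shape,bool))
  for l,xy,z in (("herb",(.492,.02),.088),("spice",(.479,-.073),.095),("honey",(.457,-.157),.085)):
    t=w[(np.hypot(w[:,0]-xy[0],w[:,1]-xy[1])<.042)&(w[:,2]>z)&(w[:,2]<.115)]
    if len(t)>5:
        c=np.array(cv2.minEnclosingCircle((t[:,:2]*1000).astype(np.float32))[0]);d=(c-[477.6,-70.7])
        print(n,l,np.round(c),"rack",np.round([d@[.974,-.226],d@[.226,.974]]),"top",np.round(np.percentile(t[:,2],[10,90,99]),3))
E
```

```text
7.7167 [0.49224683 0.02020054 0.21406363] 0.9016468800463775 [ 0.24270688  0.01483509 -1.07871197]
scene herb [491.  17.] rack [-7. 89.] top [0.092 0.1   0.101]
scene spice [478. -74.] rack [ 1. -3.] top [0.101 0.108 0.109]
scene honey [ 457. -159.] rack [ -0. -91.] top [0.089 0.093 0.094]
wrist herb [491.  18.] rack [-7. 90.] top [0.097 0.099 0.1  ]
wrist spice [479. -73.] rack [ 2. -2.] top [0.106 0.108 0.109]
wrist honey [ 460. -146.] rack [  0. -78.] top [0.089 0.093 0.094]
```

View pics/f.png

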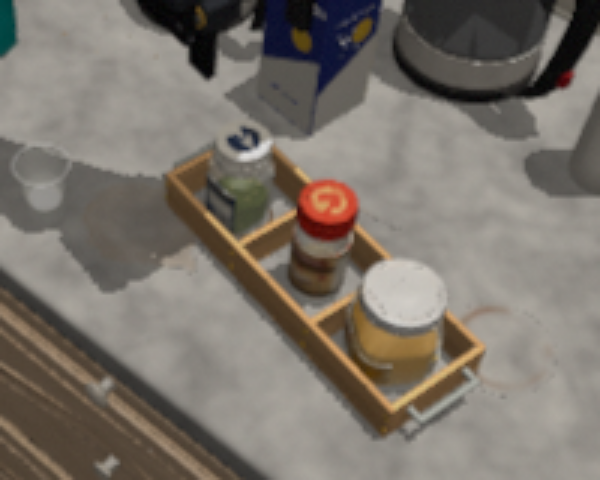

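All three jars stand upright in their compartments: herb jar (243,180), spice jar (323,235), honey jar (400,320). The herb jar is 7 mm off centre and the gripper is clear.

```bash
python3 -c "from station import *; print(finish_job())"
```

```text
the job is handed in; nothing more can be done
None
```

The herb jar is back in the empty compartment, upright and released about 7 mm off centre, and the other two jars stayed in theirs; the job was handed in after about 8 s of robot time, and no verdict was returned.

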